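Stopper the sample flask and click its carriage into the gauge notch

TASK

Put the red stopper fully home and upright in the neck of the amber flask and let go of it. Then take the flask carriage by its blue handle post and slide it along the rail until you feel it click into the notch at the white gauge, and finish with the fingers still gripping the post, holding the carriage steady in the notch. Leave the other stoppers and everything else on the bench where they are.

Things in the scene. Friction and masses are not known exactly. Their poses are not given: they have to be found in the camera images.
- stopper_center (a point): the red stopper, 62 mm tall, point half-way up its axis, z up. Tapered plug (20 mm diameter at the foot, 27 mm at its top) from 31 to 1 mm below this point, flange 42 mm diameter from 1 mm below to 4 mm above, round grip knob 26 mm diameter from 4 to 31 mm above. Fully home in the flask its flange lies on the rim and this point is 1 mm above the rim
- stopper: the same red stopper, about 40 g; origin at the centre of its foot, 31 mm below stopper_center, z up. It starts upright, hanging by its flange in one of the block's three holes
- rack: light wooden stopper block 195 (its x) x 60 (its y) x 45 mm, fixed on the bench; origin at the centre of its underside. Three holes in a row along its x, 65 mm apart, the middle one at its centre
- blue_stopper: blue stopper in the block, same shape as the red one, stays there; origin at its foot
- grey_stopper: grey stopper in the block, same shape as the red one, stays there; origin at its foot
- rail: fixed guide rail 380 mm long along its own y, 60 mm wide (its x); origin at the centre of its underside on the bench. The yellow carriage (top face 28 mm above the bench, 74 mm wide, 165 mm long) slides on it towards the rail's +y, with an end stop at either end
- carriage (a joint): how far the carriage has slid along the rail's +y, m, 0 to 0.20; starts below 0.05; notch at 0.10 to 0.16. About 1 N of drag; a spring ball under its pointer must be pushed over a ridge (about 5 to 7 N along the rail, from 12 to 6.5 mm before the notch), then pulls the carriage forward into the notch, with 1 mm of free play; a like ridge follows behind
- flask_mouth (a point): centre of the mouth of the amber conical flask fixed upright on the carriage, at rim height, 118 mm above the bench. Neck 40 mm outer, 32 mm bore, 30 mm deep; flask foot 76 mm across. It moves with the carriage. 95 mm from the handle's axis along the rail (the handle is on the rail's -y side of the flask)
- handle_grip (a point): grasp point on the carriage's blue upright handle post, on its axis, 113 mm above the bench. Post 20 x 20 mm, sides along the rail's x and y, standing from the carriage's top face up to 130 mm above the bench (17 mm above this point)
- pointer (a point): the pointer of the carriage: under the steel ball-plunger (17 mm diameter, black line on top) that sticks out on the rail's +x side, beside the flask; 16 mm above the bench. It moves with the carriage
- notch (a point): middle of the notch between two steel ridges 13 mm apart on the dark strip at the foot of the white gauge (50 mm long, 87 mm high, red line on top in line with the notch), 16 mm above the bench; own y along the rail's +y. In the notch, pointer and notch coincide. The gauge stands fixed on the rail's +x side; its place along the rail varies
- tin: white paint tin 90 mm diameter, 110 mm tall, leave alone; origin under its centre
- jar: lidded jar 68 mm diameter, 90 mm tall, leave alone; origin under its centre
- sanding_block: cork sanding block 110 x 65 x 35 mm, leave alone; origin under its centre
- mug: steel mug 80 mm diameter, 90 mm tall, leave alone; origin under its centre
- tape_roll: yellow roll of tape 100 mm diameter, 25 mm high, lying flat, leave alone; origin under its centre
- brush: paint brush 200 mm long lying along its x, leave alone; origin under its middle

How it is judged (in metres and radians):
On the way, in this order (a step that is already met when the one before it is completed fails the run):
1. the red stopper sits fully home and upright in the flask neck, let go (horizontal distance between stopper_center and flask_mouth below 0.005 m and z of stopper_center in the frame of flask_mouth between -0.004 and 0.0045 m and angle between stopper_center's own z axis and vertical below 0.1 rad and contact force between the fingers and stopper below 0.1 N), for 0.2 s.
2. the carriage is in the notch, gripped by its handle post (y of pointer in the frame of notch between -0.003 and 0.003 m and contact force between the fingers and carriage_c0 above 2 N and horizontal distance between the grasp point and handle_grip below 0.02 m), for 0.4 s.
At the end, for the whole second after the job is handed in: Pointer within 3 mm of the notch along the rail, still (10 mm/s); fingers grip the blue post (over 2 N, grasp within 20 mm of its axis from above); red stopper home in the neck (within 5 mm of its axis, centre at most 4.5 mm above the rim, upright to 0.1 rad), not touched by the fingers (all of step 1 and all of step 2 and velocity of joint carriage between -0.01 and 0.01 m/s); the arm keeps its last pose, push and grip.
It fails at once if a blue or grey stopper moved over 20 mm, or another bystander over 30 mm (distance of any of blue_stopper, grey_stopper from where it was at the start of the episode above 0.02 m or distance of any of tin, jar, sanding_block, mug, tape_roll, brush from where it was at the start of the episode above 0.03 m).
It also fails if it takes over 58 s, if anything falls off the work surface, if the arm or the gripper's body presses on something with over 40 N, if the wrist force passes 120 N, or if a joint passes its speed limit or range.

ROBOT

A 6-joint arm with a two-finger parallel gripper is mounted at the origin on the work surface. World frame = base frame: x ahead of the robot, y to its left, z up, the work surface at z = 0. Lengths are in mm, angles in rad, forces in N, time in s.
With the tool pointing down it reaches from about 325 to 875 mm from the base axis. Payload 4.4 kg.
Tool frame: the origin (TCP) lies on the centre line of the jaws, within the pads' length; the fingertips stand ahead of it and the grasp point (between the pads) lies 6 mm ahead of it (ctrl.tcp_to_tips is the z of the fingertips in the tool frame, in mm); z points along the fingers, y is the direction in which the jaws open and shut (so a half turn about z gives the same grasp; the last joint's range is limited). The gripper opens to 85 mm and grips with 20 to 120 N. Pads are 22 mm wide; open, the fingers measure 114 mm over their backs; the gripper's body (76 mm by 85 mm) begins 54 mm behind the grasp point. The pads swing forward as they close: fully open they stand 13 mm farther back than shut.
Start: joints at [-1.31, 0.207, 1.542, -0, 1.393, -0.15], TCP at [230.137, -526.939, 256.282] pointing down, gripper open.
Joint ranges: [-2.73, 2.73], [-0.86, 2.22], [0.23, 2.46], [-1.11, 4.25], [0.08, 2.63], [-2.82, 2.82]. Speed limits (rad/s): [2.79, 2.79, 3.14, 3.14, 3.14, 3.14].

INTERFACE

Orientations are given as a 3x3 rotation matrix whose columns are the frame's x, y, z axes.
In Python, from plant import ctrl, sensors, optics gives the robot as it stands. Calls block until the motion is done:
- ctrl.move_ptp(position, orientation): joint-space move of the TCP to a pose.
- ctrl.move_l(position, rot=None, vel=150, threshold=None): straight line of the TCP; rot=None keeps the orientation; vel is the mean speed in mm/s. With threshold (N) it stops when the force on the tool has changed by that much, and returns True; else False.
- ctrl.set_joints(angles): joint-space move.
- ctrl.gripper_to(opening, force=None): finger opening in mm; force is the grip in N (None keeps the last); returns when the fingers have stopped.
- ctrl.hold(seconds).
- ctrl.solve_ik(position, orientation): joint angles nearest the present ones, or None.
- sensors.read_state(): the state.
- optics.grab_frame(name): name is "scene" or "side" or "wrist"; returns (picture, depth): 420x560x3 uint8, red, green, blue; 420x560 float32, mm along the optical axis (not along the pixel's ray), 0 where there is no reading.
- optics.camera_params(name): a dict with "mtx" (3x3 intrinsics, pixels), "R" (3x3) and "t" (3): a world point X has camera coordinates R X + t; the wrist camera has in their place "T_tool_cam" (4x4, takes a point from camera to tool coordinates, whose origin is the TCP and whose axes are the flange's). Camera axes: x right, y down, z forward; pixel columns grow to the right and rows downward; lengths in mm; the calibration is good to about 2 mm. A picture is of the moment at which its call begins: read the wrist's pose just before it. camera_params takes no time and is no camera call.
A pose or a line that the arm cannot do raises ctrl.MotionError and nothing moves.
- ctrl.finish_job(): hands the job in, once; it reports no verdict.
The state is a dict: "t": time; "q": joint angles; "qvel": joint speeds; "tau": joint torques, N m; "eef_pos": TCP position; "eef_rot": TCP orientation; "force": force on the tool from outside, world axes, zero at the start; "wrist_torque": the same for the moment, N m; "grip_width": finger opening in mm.
Only numpy, scipy, OpenCV 4.12 (cv2) and the standard library are available. Lean on these libraries where they do the work, as an engineer would, in place of code of your own. Each camera call takes 0.05 s, during which the arm holds its last target.

## Working session

There is one attempt and no reset: what is moved stays moved. The work goes in short steps, each a Python script; the robot and the scene stay as the last script left them, time stands still between calls to the robot, and variables do not carry over. Pictures are saved under pics/ and viewed, and the job is handed in when it is done.

```bash
ls; mkdir -p pics; python3 - <<'E'
from plant import ctrl, sensors, optics
import cv2,numpy as np
for n in ("scene","side","wrist"):
    p,d=optics.grab_frame(n); cv2.imwrite(f"pics/{n}0.png",p[:,:,::-1]); np.save(f"pics/{n}0.npy",d)
    print(n,optics.camera_params(n))
s=sensors.read_state(); print(s, ctrl.tcp_to_tips)
E
```

```text
pics
scene {'mtx': array([[392.86992997,   0.        , 284.84358523],
       [  0.        , 392.86992997, 212.11793527],
       [  0.        ,   0.        ,   1.        ]]), 'R': array([[-0.86953374,  0.49357513,  0.01716549],
       [ 0.34062785,  0.62452788, -0.70280694],
       [-0.35760836, -0.6052673 , -0.7111735 ]]), 't': array([ 502.07562492,  -98.63799598, 1357.77856752])}
side {'mtx': array([[380.79441038,   0.        , 288.0760257 ],
       [  0.        , 380.79441038, 210.02976171],
       [  0.        ,   0.        ,   1.        ]]), 'R': array([[-0.99850957, -0.05441075,  0.00425616],
       [-0.03725809,  0.62259186, -0.78165927],
       [ 0.03988082, -0.78065283, -0.62369117]]), 't': array([ 554.84593471,  112.19149562, 1028.09549722])}
wrist {'mtx': array([[337.58380975,   0.        , 283.61728153],
       [  0.        , 337.58380975, 205.69336108],
       [  0.        ,   0.        ,   1.        ]]), 'T_tool_cam': array([[-4.36964416e-04, -9.54343921e-01, -2.98709707e-01,
         7.67974890e+01],
       [ 9.99999867e-01, -4.98970536e-04,  1.31315251e-04,
         8.
[... 265 characters left out ...]
08217724e-06,
        1.39349266e+00, -1.50492926e-01]), 'qvel': array([ 0.00057272, -0.00186069, -0.00494241, -0.00203534, -0.00017142,
        0.0010975 ]), 'tau': array([ 3.23882959e-04, -3.83513618e+01, -2.92037827e+01, -2.69922684e-04,
        6.55340409e-03,  3.60945492e-06]), 'eef_pos': array([ 229.97937928, -526.40791906,  255.34735039]), 'eef_rot': array([[ 9.16414756e-01,  4.00229637e-01, -4.81887851e-04],
       [ 4.00229839e-01, -9.16413090e-01,  1.76761286e-03],
       [ 2.65842718e-04, -1.81273240e-03, -9.99998322e-01]]), 'force': array([ 0.36824258, -0.1906579 , -0.44970737]), 'wrist_torque': array([-0.04277942, -0.00713312, -0.0092122 ]), 'grip_width': 85.56958841660963} 25.0
```

View pics/scene0.png

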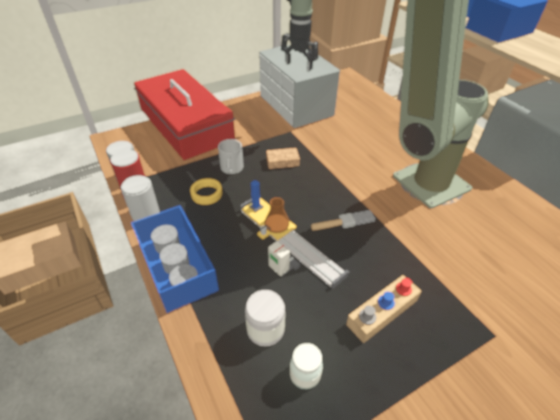

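View pics/side0.png

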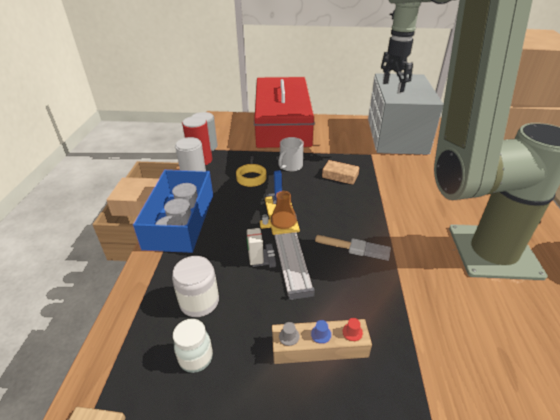

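View pics/wrist0.png

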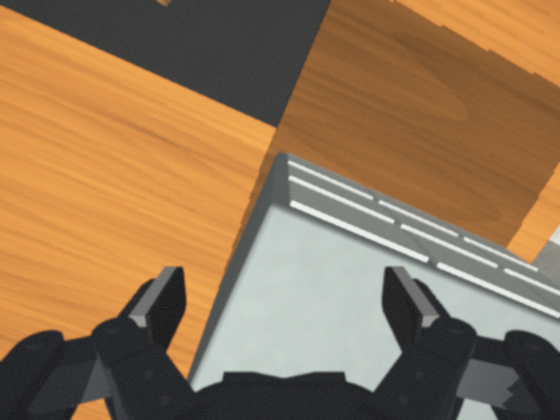

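Scene view: block at about (385,307) with the red knob at (405,286). The flask is at about (278,205) with the blue post at (256,195), and the gauge is at (279,260). Side view: red knob (354,325), flask mouth (284,197), post top (278,176), gauge (256,247). Next I deproject these points.

```bash
cat > h.py <<'E'
from plant import ctrl, sensors, optics
import cv2,numpy as np
def world(n,d,mask=None,pose=None):
    P=optics.camera_params(n);K=P["mtx"]
    v,u=np.indices(d.shape); 
    c=np.stack([(u-K[0,2])/K[0,0]*d,(v-K[1,2])/K[1,1]*d,d],-1)
    if n!="wrist": return (c-P["t"])@P["R"]
    T=P["T_tool_cam"]; pt=c@T[:3,:3].T+T[:3,3]
    return pt@pose["eef_rot"].T+pose["eef_pos"]
def project(n,X):
    P=optics.camera_params(n); c=P["R"]@np.asarray(X)+P["t"]; q=P["mtx"]@c; return q[:2]/q[2]
E
python3 - <<'E'
from h import *
for n in("scene","side"):
    p=cv2.imread(f"pics/{n}0.png"); d=np.load(f"pics/{n}0.npy"); W=world(n,d)
    hsv=cv2.cvtColor(p,cv2.COLOR_BGR2HSV); h,s,v=cv2.split(hsv)
    ok=(d>0)&(W[...,2]>-10)&(W[...,2]<260)&(np.hypot(W[...,0],W[...,1])<1000)&(W[...,0]>150)
    for name,m in dict(red=((h<6)|(h>174))&(s>150),blue=(h>105)&(h<130)&(s>120),amber=(h>6)&(h<20)&(s>150),yellow=(h>20)&(h<32)&(s>120)).items():
        m=(m&ok).astype(np.uint8)
        nn,l,st,ce=cv2.connectedComponentsWithStats(m)
        for i in range(1,nn):
            if st[i,4]>25:
                q=W[l==i]; print(n,name,st[i,4],ce[i].round(),"med",np.median(q,0).round(),"lo",np.percentile(q,3,0).round(),"hi",np.percentile(q,97,0).round())
    img=cv2.resize(p[140:380] if n=="scene" else p[140:380],None,fx=1,fy=1)
    x0,y0=(190,130) if n=="scene" else (190,150)
    cv2.imwrite(f"pics/{n}z.png",cv2.resize(p[y0:y0+225,x0:x0+260],None,fx=3,fy=2.66,interpolation=cv2.INTER_CUBIC))
E
```

```text
scene red 2264 [192. 110.] med [ 615. -613.  132.] lo [ 510. -793.  116.] hi [ 712. -520.  135.]
scene red 1193 [198. 140.] med [ 638. -527.   57.] lo [ 507. -659.   15.] hi [ 722. -515.   92.]
scene red 207 [131. 170.] med [ 890. -383.  131.] lo [ 862. -401.  108.] hi [ 921. -378.  147.]
scene red 129 [403. 288.] med [417. 308.  64.] lo [404. 292.  50.] hi [424. 316.  81.]
scene blue 152 [255. 193.] med [ 597. -147.  102.] lo [ 586. -159.   49.] hi [ 604. -143.  134.]
scene blue 3529 [178. 259.] med [865. -74.  37.] lo [ 809. -209.    3.] hi [942.  50.  92.]
scene blue 154 [386. 301.] med [478. 317.  70.] lo [461. 303.  50.] hi [484. 326.  81.]
scene amber 491 [277. 217.] med [580. -45.  75.] lo [555. -79.  40.] hi [602. -29. 118.]
scene yellow 518 [206. 191.] med [ 697. -310.   21.] lo [ 651. -363.    1.] hi [ 744. -265.   29.]
scene yellow 171 [257. 212.] med [ 611. -139.   30.] lo [ 543. -197.    1.] hi [628. -80.  72.]
scene yellow 152 [278. 232.] med [585. -35.  29.] lo [512. -61.   1.] hi [636. -16.  32.]
side red 1702 [285. 107.] med [ 597. -604.  129.] lo [ 509. -796.  110.]
[... 243 characters left out ...]
[410. 311.  60.] lo [392. 288.  47.] hi [425. 322.  78.]
side blue 3684 [173. 214.] med [882. -32.  55.] lo [ 809. -208.    4.] hi [947.  52.  90.]
side blue 165 [277. 181.] med [ 596. -147.  101.] lo [ 585. -363.   -1.] hi [ 622. -142.  130.]
side blue 138 [323. 330.] med [470. 316.  75.] lo [456. 303.  48.] hi [481. 329.  78.]
side amber 681 [283. 212.] med [572. -44.  69.] lo [544. -79.  31.] hi [603. -27. 117.]
side yellow 390 [251. 175.] med [ 699. -299.   20.] lo [ 655. -356.    4.] hi [ 742. -263.   27.]
side yellow 113 [270. 205.] med [ 618. -133.   28.] lo [ 605. -181.   17.] hi [632. -92.  30.]
side yellow 177 [281. 228.] med [577. -29.  27.] lo [530. -54.  22.] hi [634. -13.  30.]
```

```bash
cat >> h.py <<'E'
def rot(y):
    c,s=np.cos(y),np.sin(y); return np.array([[c,s,0],[s,-c,0],[0,0,-1.]])
def snap(name):
    s=sensors.read_state(); p,d=optics.grab_frame("wrist")
    cv2.imwrite(f"pics/{name}.png",p[:,:,::-1]); np.savez(f"pics/{name}.npz",d=d,pos=s["eef_pos"],R=s["eef_rot"]); return s
E
python3 - <<'E'
from h import *
for y in (0,.15,.15+np.pi,1.7,-1.4):
  print(y,ctrl.solve_ik([577,-55,330],rot(y)),ctrl.solve_ik([410,306,200],rot(y)))
ctrl.move_ptp([577,-55,330],rot(0.15))
s=snap("w1"); print(s["t"],s["eef_pos"])
E
```

```text
0 [-2.44306545e-01  1.69745400e-01  1.43330148e+00 -4.44089210e-16
  1.53854577e+00  1.32648978e+00] [ 4.71857411e-01  1.27264745e-01  1.75576615e+00 -4.44089210e-16
  1.25856176e+00  2.04265374e+00]
0.15 [-2.44306545e-01  1.69745400e-01  1.43330148e+00 -4.44089210e-16
  1.53854577e+00  1.17648978e+00] [ 4.71857411e-01  1.27264745e-01  1.75576615e+00 -4.44089210e-16
  1.25856176e+00  1.89265374e+00]
3.291592653589793 [-2.44306545e-01  1.69745400e-01  1.43330148e+00 -4.44089210e-16
  1.53854577e+00 -1.96510287e+00] [ 4.71857411e-01  1.27264745e-01  1.75576615e+00 -4.44089210e-16
  1.25856176e+00 -1.24893892e+00]
1.7 [-2.44306545e-01  1.69745400e-01  1.43330148e+00 -4.44089210e-16
  1.53854577e+00 -3.73510218e-01] [ 4.71857411e-01  1.27264745e-01  1.75576615e+00 -4.44089210e-16
  1.25856176e+00  3.42653738e-01]
-1.4 [-2.44306545e-01  1.69745400e-01  1.43330148e+00 -4.44089210e-16
  1.53854577e+00  2.72648978e+00] None
2.2667 [576.84671999 -55.91960889 329.78304752]
```

View pics/w1.png

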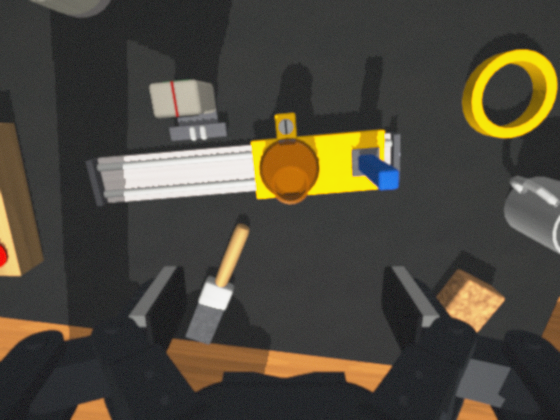

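View pics/sidez.png

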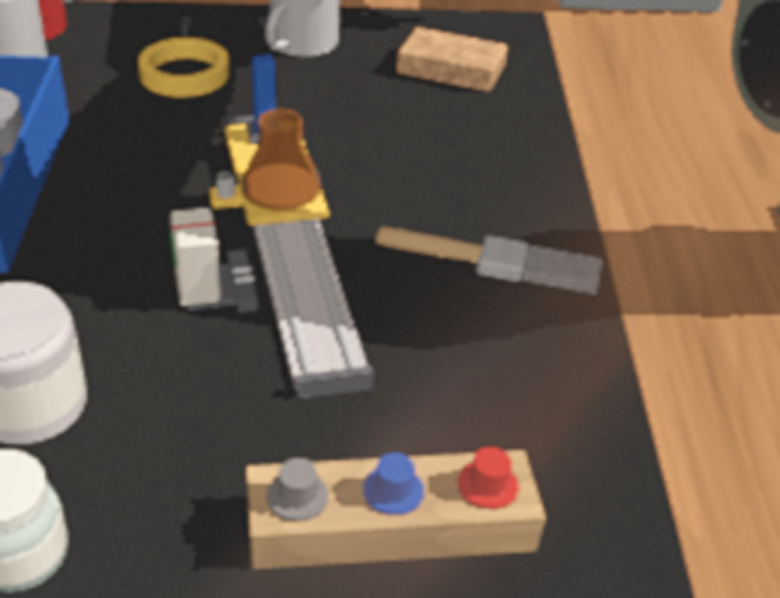

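The wrist view shows the flask rim around (291,180), the post top at (388,181), the plunger at (286,125), the notch ridges at (193 and 203,132) and the gauge's red line at (174,98). I'll measure these from the depth image.

```bash
python3 - <<'E'
from h import *
f=np.load("pics/w1.npz"); d=f["d"]; p=cv2.imread("pics/w1.png")
W=world("wrist",d,pose=dict(eef_pos=f["pos"],eef_rot=f["R"]))
h,s,v=cv2.split(cv2.cvtColor(p,cv2.COLOR_BGR2HSV)); Z=W[...,2]
a=(h>5)&(h<20)&(s>150)&(Z>20)
q=W[a&(Z>105)]; print("rim n",len(q),"zmax",q[:,2].max(),q.min(0),q.max(0)); 
r=q[q[:,2]>112]; print("minEnclosing",cv2.minEnclosingCircle(r[:,:2].astype(np.float32)),np.median(r[:,2]))
b=(h>105)&(h<130)&(s>120)&(d>0); q=W[b&(np.abs(Z-130)<6)]; print("post top",len(q),np.median(q,0),cv2.minAreaRect(q[:,:2].astype(np.float32)))
y=(h>20)&(h<32)&(s>120)&(np.abs(Z-28)<5)&(W[...,1]>-230)&(W[...,0]<660); q=W[y]; print("carriage",len(q),np.median(q[:,2]),cv2.minAreaRect(q[:,:2].astype(np.float32)))
roi=W[110:185,90:250]; 
for (u,vv) in [(286,125),(193,132),(198,132),(203,132),(174,98),(172,85),(176,110),(180,132),(215,130)]: print((u,vv),W[vv,u].round(1),p[vv,u])
cv2.imwrite("pics/w1z.png",cv2.resize(p[60:220,80:420],None,fx=2.3,fy=2.3,interpolation=cv2.INTER_CUBIC))
E
```

```text
rim n 836 zmax 449.327497856008 [ 554.45636015 -120.27352801  105.164314  ] [653.16575674  19.89035492 449.32749786]
minEnclosing ((582.8975219726562, -50.31932067871094), 70.45486450195312) 120.00886887765057
post top 441 [ 596.7774112  -154.8985058   131.46240947] ((595.9641723632812, -155.96435546875), (20.241559982299805, 20.054615020751953), 13.923340797424316)
carriage 4012 29.852763380963864 ((556.7628173828125, -96.13754272460938), (166.9431610107422, 166.20953369140625), 89.7809829711914)
(286, 125) [626.4 -52.2  52.5] [ 99 100  99]
(193, 132) [598.7  60.6  20.3] [216 219 219]
(198, 132) [599.3  55.2  17.2] [132 129 127]
(203, 132) [600.7  48.2  21. ] [220 221 222]
(174, 98) [638.6  65.   89.3] [ 62  68 187]
(172, 85) [650.7  68.   88.3] [ 60  65 183]
(176, 110) [627.   62.5  88.8] [ 64  71 190]
(180, 132) [596.   77.4  17.6] [128 121 123]
(215, 130) [604.8  34.5  16.3] [130 125 124]
```

View pics/w1z.png

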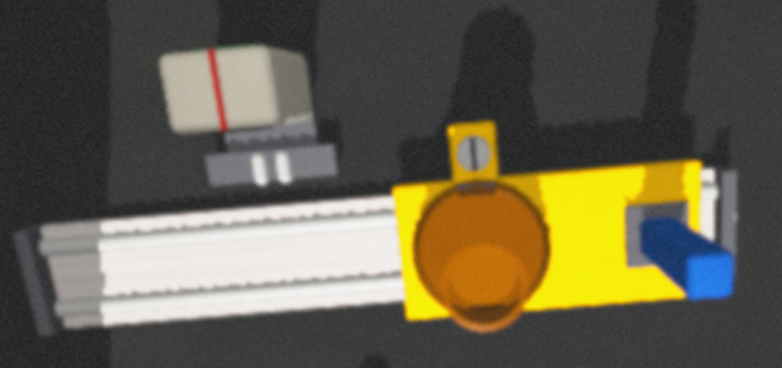

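```bash
python3 - <<'E'
from h import *
f=np.load("pics/w1.npz"); d=f["d"]; p=cv2.imread("pics/w1.png")
W=world("wrist",d,pose=dict(eef_pos=f["pos"],eef_rot=f["R"]))
h,s,v=cv2.split(cv2.cvtColor(p,cv2.COLOR_BGR2HSV)); Z=W[...,2]
a=(h>5)&(h<20)&(s>150)&(np.abs(Z-119)<5); a[:150]=0;a[215:]=0;a[:,:250]=0;a[:,330:]=0
r=W[a]; print(len(r),"minEnc",cv2.minEnclosingCircle(r[:,:2].astype(np.float32)),r.min(0),r.max(0),np.median(r[:,2]))
print("ellipse-centre mid",(np.percentile(r,2,0)+np.percentile(r,98,0))/2)
from scipy.optimize import least_squares
# inner/outer boundary
y=(h>20)&(h<32)&(s>120)&(np.abs(Z-29.5)<4); y[:120]=0; y[210:]=0; y[:,:240]=0; y[:,395:]=0
q=W[y]; print("carr",len(q),cv2.minAreaRect(q[:,:2].astype(np.float32)))
# rail yaw via carriage far edges: bottom edge points (per-column last yellow)
pts=[]; 
for u in range(310,380):
    c=np.where(y[:,u])[0]
    if len(c): pts.append(W[c[-1],u,:2])
pts=np.array(pts); l=cv2.fitLine(pts.astype(np.float32),cv2.DIST_HUBER,0,.01,.01).ravel(); print("edge dir",l, np.degrees(np.arctan2(-l[0],l[1])))
pl=(s<60)&(v>80)&(np.abs(Z-46)<40); pl[:115]=0;pl[136:]=0;pl[:,:274]=0;pl[:,300:]=0
print("plunger",len(W[pl]),np.median(W[pl],0))
# ridges
rd=(v>190)&(s<40); rd[:122]=0; rd[142:]=0; rd[:,:185]=0; rd[:,212:]=0
n,lab,st,ce=cv2.connectedComponentsWithStats(rd.astype(np.uint8))
for i in range(1,n): print("ridge",st[i,4],ce[i],np.median(W[lab==i],0))
E
```

```text
492 minEnc ((574.21923828125, -63.56184768676758), 19.9592342376709) [554.45636015 -83.22389537 114.01864882] [594.15474902 -44.04601227 122.20366988] 119.5822815637428
ellipse-centre mid [574.41258349 -63.55548011 117.95340397]
carr 3868 ((592.7518310546875, -97.79058837890625), (96.06600952148438, 163.80807495117188), 12.575190544128418)
edge dir [ 2.2981066e-01 -9.7323537e-01  5.5444330e+02 -1.3654561e+02] -166.71408
plunger 144 [624.80672211 -51.66902357  52.08585132]
ridge 52 [202.42307692 132.55769231] [599.76376082  49.04374661  19.99478318]
ridge 52 [192.19230769 133.57692308] [596.96750557  61.59418767  19.93159817]
```

The geometry is consistent: rim centre (574.2, −63.6) with radius 20.0, post (596, −156) at 94.9 mm from the mouth, rail yaw 13.3°, and about 110 mm of travel to the notch. Next, the stopper.

```bash
python3 - <<'E'
from h import *
ctrl.move_ptp([410,306,215],rot(0.12))
s=snap("w2"); print(s["t"],s["eef_pos"])
f=np.load("pics/w2.npz"); d=f["d"]; p=cv2.imread("pics/w2.png")
W=world("wrist",d,pose=dict(eef_pos=f["pos"],eef_rot=f["R"]))
h,s,v=cv2.split(cv2.cvtColor(p,cv2.COLOR_BGR2HSV)); Z=W[...,2]
for nm,m in dict(red=((h<6)|(h>174))&(s>150),blue=(h>105)&(h<130)&(s>120)).items():
  for zz,t in ((77,"knob"),(50,"flange")):
    q=W[m&(np.abs(Z-zz)<4)&(d>0)]; 
    if len(q): print(nm,t,len(q),cv2.minEnclosingCircle(q[:,:2].astype(np.float32)),np.median(q[:,2]))
E
```

```text
3.85 [411.07503003 305.57115919 215.54298252]
red knob 793 ((408.89501953125, 303.2580261230469), 12.9002046585083) 78.86920710009807
red flange 658 ((409.3343200683594, 303.0668029785156), 20.072044372558594) 51.94589714463487
blue knob 969 ((473.0141296386719, 311.83642578125), 12.901649475097656) 78.89789149734227
blue flange 942 ((473.1004638671875, 311.5771179199219), 20.00078010559082) 51.927382505291746
```

View pics/w2.png

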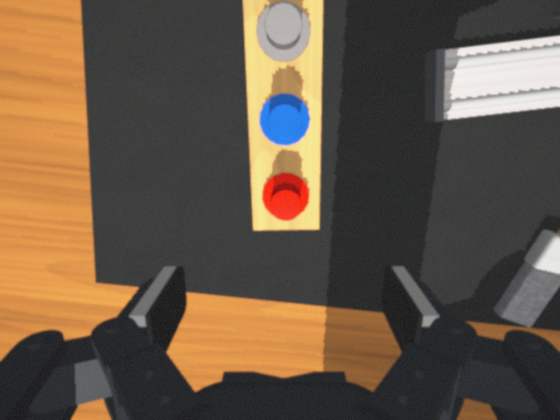

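The red knob is at (286,203) px, which gives (409, 303.2) with radius 12.9. The blue stopper is 64.7 mm away, and the block yaw is 0.133. I'll grasp with the jaws across the block.

```bash
python3 - <<'E'
from h import *
R=rot(0.133)
ctrl.move_ptp([409,303.2,130],R)
print(ctrl.move_l([409,303.2,79],vel=100,threshold=15))
ctrl.gripper_to(15,30)
s=sensors.read_state(); print(s["t"],s["eef_pos"],s["grip_width"],s["force"])
snap("w3")
ctrl.move_l([409,303.2,140],vel=80)
s=snap("w4"); print(s["t"],s["eef_pos"],s["grip_width"],s["force"])
p,d=optics.grab_frame("side"); cv2.imwrite("pics/s4.png",cv2.resize(p[130:380,180:480,::-1],None,fx=2,fy=2))
E
```

```text
False
5.575 [409.28748849 303.35074918  79.41156169] 24.170655329411506 [-0.77769099 -0.98176618  3.19961091]
6.5417 [408.54539723 302.98995511 139.5209468 ] 24.318246969237862 [ 0.19754412  0.61106106 -0.01807417]
```

View pics/w4.png

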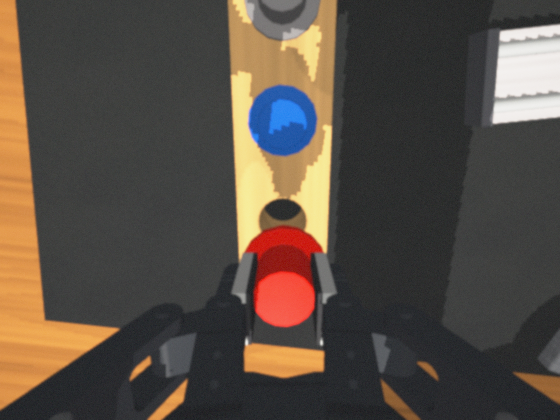

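View pics/s4.png

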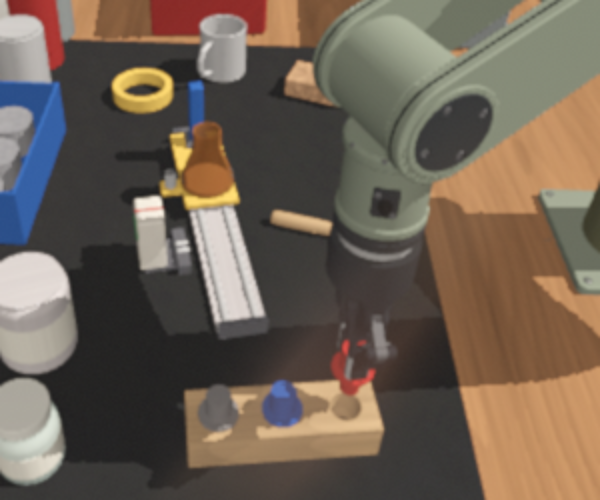

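The stopper is held: it shows red between the pads in the wrist view (285,285) and is clear of its hole in the side view (352,370). I'll measure its offset and tilt in the hand.

```bash
python3 - <<'E'
from h import *
f=np.load("pics/w4.npz"); d=f["d"]; p=cv2.imread("pics/w4.png")
T=world("wrist",d,pose=dict(eef_pos=np.zeros(3),eef_rot=np.eye(3)))
h,s,v=cv2.split(cv2.cvtColor(p,cv2.COLOR_BGR2HSV))
m=((h<6)|(h>174))&(s>150)&(d>0); m[:200]=0
q=T[m]; print(len(q),np.percentile(q[:,2],[2,10,50,90,98]).round(1))
hist=np.histogram(q[:,2],np.arange(-6,60,2));print(hist[0])
k=q[q[:,2]<4]; print("knob top",cv2.minEnclosingCircle(k[:,:2].astype(np.float32)),np.median(k[:,2]))
A=np.c_[k[:,:2],np.ones(len(k))]; print("plane",np.linalg.lstsq(A,k[:,2],rcond=None)[0])
fl=q[(q[:,2]>24)&(q[:,2]<34)]; print("flange",cv2.minEnclosingCircle(fl[:,:2].astype(np.float32)),np.median(fl[:,2]),fl.min(0),fl.max(0))
E
```

```text
5508 [-0.5  0.   2.  27.7 29.5]
[   3   26  497 2227  151  134  119  115  116  106  107  103  109  105
   93  101 1000  292   23    0    0    0    0    0    0    0    0    0
    0    0    0    0]
knob top ((-0.6297111511230469, 0.6998476982116699), 13.946799278259277) 0.5251419934116086
plane [ 0.02531149 -0.00823111  0.57867304]
flange ((8.21721076965332, 0.6269435882568359), 17.912113189697266) 27.45351196505311 [  3.16052136 -17.28396941  24.02448697] [20.3913248  18.53785717 31.63649697]
```

```bash
python3 - <<'E'
from h import *
R=rot(0.15)
ctrl.move_l([409,303.2,240],vel=150)
ctrl.move_ptp([574.7,-62.9,230],R)
ctrl.hold(.3)
s=snap("w5"); print(s["t"],s["eef_pos"],s["grip_width"],s["force"])
for n in("scene","side"):
    p,d=optics.grab_frame(n); np.save(f"pics/{n}5.npy",d); cv2.imwrite(f"pics/{n}5.png",p[:,:,::-1])
a=cv2.imread("pics/scene5.png")[130:260,210:350];b=cv2.imread("pics/side5.png")[130:260,215:355]
cv2.imwrite("pics/m5.png",cv2.resize(np.hstack([a,b]),None,fx=2.8,fy=2.8,interpolation=cv2.INTER_CUBIC))
E
```

```text
9.25 [574.72116097 -62.06125893 230.13891502] 24.27024295007222 [-0.07455902  0.53687887  0.34645918]
```

View pics/m5.png

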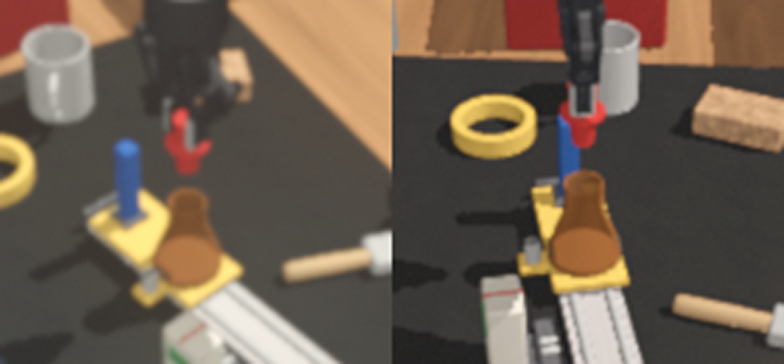

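View pics/w5.png

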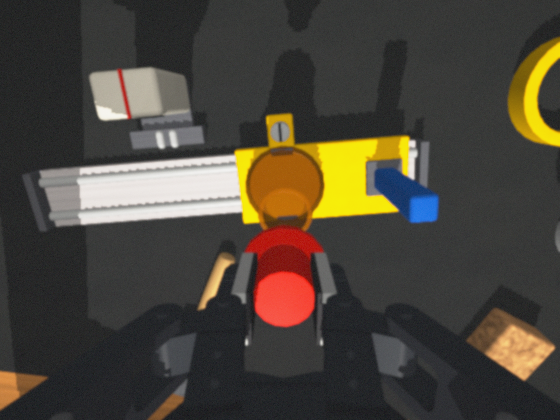

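In both fixed views the plug hangs directly over the mouth: side crop foot (583,143) over mouth (586,180), scene crop (187,172) over (188,197). Descending, guarded.

```bash
python3 - <<'E'
from h import *
R=rot(0.15)
ctrl.move_l([574.7,-63.1,190],rot=R,vel=80)
hit=ctrl.move_l([574.7,-63.1,151],rot=R,vel=30,threshold=6)
s=snap("w6"); print(hit,s["t"],s["eef_pos"],s["grip_width"],s["force"],s["wrist_torque"])
for n in("scene","side"):
    p,d=optics.grab_frame(n); cv2.imwrite(f"pics/{n}6.png",p[:,:,::-1])
a=cv2.imread("pics/scene6.png")[130:260,210:350];b=cv2.imread("pics/side6.png")[130:260,215:355]
cv2.imwrite("pics/m6.png",cv2.resize(np.hstack([a,b]),None,fx=2.8,fy=2.8,interpolation=cv2.INTER_CUBIC))
E
```

```text
True 11.2167 [574.48646476 -63.10146201 152.416272  ] 24.294634497770854 [-0.61553047  0.41273906  4.90565013] [0.02490953 0.01396553 0.00740727]
```

View pics/m6.png

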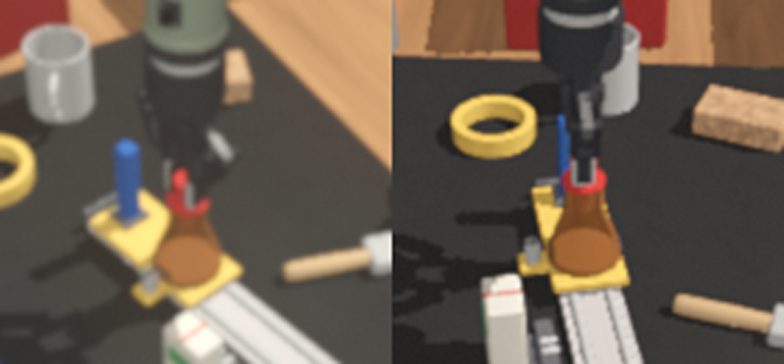

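Contact came at TCP z = 152.4, exactly the predicted seated height, and the flange is on the rim in both views. Release, rise and check.

```bash
python3 - <<'E'
from h import *
ctrl.gripper_to(55)
ctrl.hold(.3)
ctrl.move_l([574.7,-63.1,215],vel=120)
ctrl.move_ptp([577,-90,300],rot(0.232))
ctrl.hold(.2)
s=snap("w7"); print(s["t"],s["eef_pos"],s["grip_width"],s["force"])
f=np.load("pics/w7.npz"); d=f["d"]; p=cv2.imread("pics/w7.png")
W=world("wrist",d,pose=dict(eef_pos=f["pos"],eef_rot=f["R"]))
h,s,v=cv2.split(cv2.cvtColor(p,cv2.COLOR_BGR2HSV)); Z=W[...,2]
m=((h<6)|(h>174))&(s>150)&(np.abs(W[...,0]-574)<45)&(np.abs(W[...,1]+63)<45)
for zz in(150,123):
  q=W[m&(np.abs(Z-zz-1.5)<4)]; print(zz,len(q),cv2.minEnclosingCircle(q[:,:2].astype(np.float32)),np.median(q[:,2]))
  if zz==150: print("tilt",np.linalg.lstsq(np.c_[q[:,:2]-q[:,:2].mean(0),np.ones(len(q))],q[:,2],rcond=None)[0])
b=(h>105)&(h<130)&(s>120)&(d>0); q=W[b&(np.abs(Z-130)<6)]; print("post top",len(q),np.median(q,0),cv2.minAreaRect(q[:,:2].astype(np.float32)))
for y in (0.232,0.232+np.pi,.232+np.pi/2):print(ctrl.solve_ik([596,-156,119],rot(y)),ctrl.solve_ik([570,-48,119],rot(y)))
E
```

```text
13.4 [575.76562733 -89.37516517 297.34949045] 54.66386653404434 [-0.09213938 -0.06446578 -0.49033078]
150 776 ((574.06591796875, -63.77874755859375), 13.103628158569336) 151.89216173404463
tilt [-2.08464774e-02  9.80771338e-04  1.51838021e+02]
123 662 ((574.0850219726562, -64.29647064208984), 20.51998519897461) 124.98536414251089
post top 523 [ 597.34530988 -154.86855182  131.61307107] ((596.4414672851562, -155.8301239013672), (19.20718002319336, 20.157068252563477), 14.249261856079102)
[-3.96379799e-01  4.30411806e-01  1.55218027e+00 -4.44089210e-16
  1.15900058e+00  9.42416528e-01] [-2.35283267e-01  3.48370828e-01  1.66834136e+00 -4.44089210e-16
  1.12488047e+00  1.10351306e+00]
[-3.96379799e-01  4.30411806e-01  1.55218027e+00 -4.44089210e-16
  1.15900058e+00 -2.19917613e+00] [-2.35283267e-01  3.48370828e-01  1.66834136e+00 -4.44089210e-16
  1.12488047e+00 -2.03807959e+00]
[-3.96379799e-01  4.30411806e-01  1.55218027e+00 -4.44089210e-16
  1.15900058e+00 -6.28379799e-01] [-2.35283267e-01  3.48370828e-01  1.66834136e+00 -4.44089210e-16
  1.12488047e+00 -4.67283267e-01]
```

View pics/w7.png

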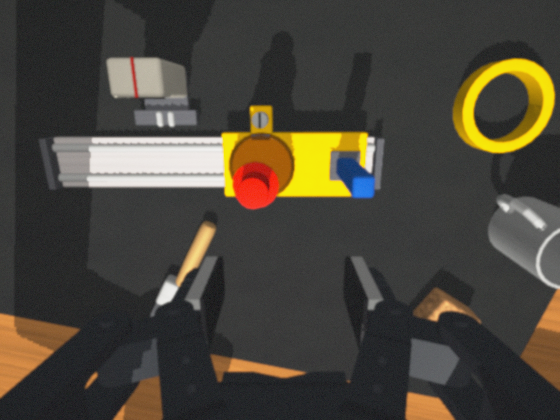

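The stopper is home: knob top about 150 after the known +1.8 mm depth bias, axis within 1 mm of the mouth, tilt about 0.02 rad. In the picture, knob (255,185), post top (363,186). Now I grip the post.

```bash
python3 - <<'E'
from h import *
R=rot(0.232)
ctrl.move_ptp([596.1,-156,215],R)
print(ctrl.move_l([596.1,-156,119],vel=100,threshold=12))
s=sensors.read_state(); print(s["t"],s["eef_pos"],s["force"])
ctrl.gripper_to(10,60)
s=snap("w8"); print(s["t"],s["eef_pos"],s["grip_width"],s["force"])
# slide along
u=np.array([-0.231,0.973,0]);u/=np.linalg.norm(u); p0=np.array([596.1,-156,119.])
for k in(40,85):
    ctrl.move_l(p0+u*k,rot=R,vel=60)
    s=sensors.read_state(); print(k,s["t"],s["eef_pos"],s["grip_width"],"along",s["force"]@u,s["force"])
s=snap("w9")
p,d=optics.grab_frame("side"); cv2.imwrite("pics/s9.png",cv2.resize(p[130:330,180:380,::-1],None,fx=3,fy=3))
E
```

```text
False
15.075 [ 596.82065504 -156.28283047  119.94095867] [-0.25813568  0.16795558  0.37149911]
15.4833 [ 596.52726235 -156.1800371   119.88088305] 19.253376705186536 [-0.48015731  0.56647815  3.4924555 ]
40 16.35 [ 587.06239807 -116.32932918  119.87914964] 19.44524704363542 along 0.7160832837019793 [-1.61455706  0.35267505  7.30675044]
85 17.25 [576.62055222 -72.54948543 119.82629414] 19.48461979977466 along 0.27752355378830024 [-0.9151769   0.06796524  6.8496997 ]
```

View pics/s9.png

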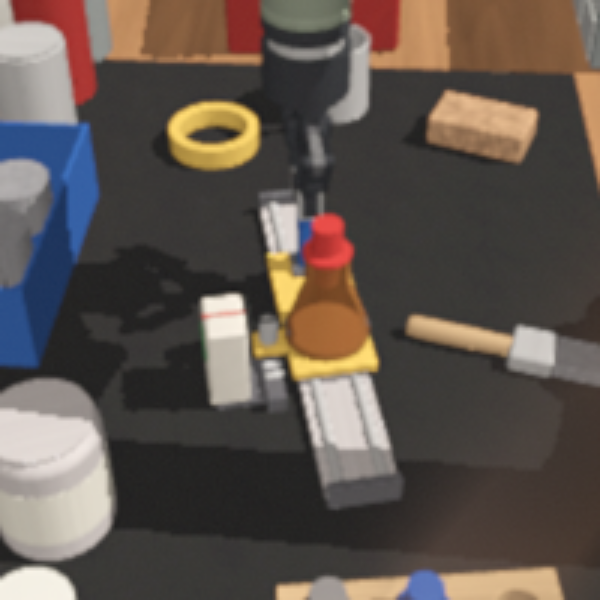

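View pics/w9.png

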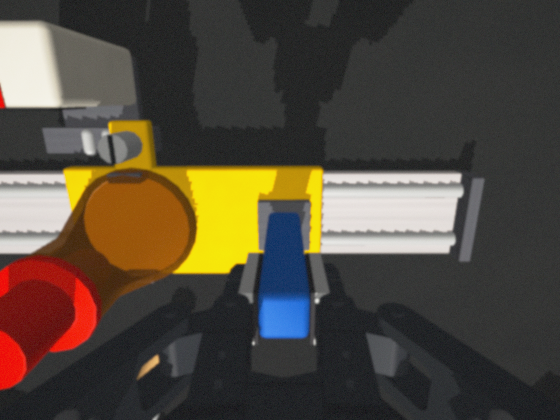

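The carriage slides with the grip: post between the pads (285,280), plunger (117,146) just short of the ridge. I'll creep on in 1.5 mm steps with a force log to find the click.

```bash
python3 - <<'E'
from h import *
R=rot(0.232)
u=np.array([-0.231,0.973,0]);u/=np.linalg.norm(u); p0=np.array([596.1,-156,119.])
for k in np.arange(91,111.1,1.0):
    ctrl.move_l(p0+u*k,rot=R,vel=15)
    s=sensors.read_state(); a=(s["eef_pos"]-p0)@u
    print(k,round(s["t"],2),"at",round(a,2),"F",round(s["force"]@u,2),round(s["grip_width"],1))
    
E
```

```text
91.0 17.9 at 91.26 F -0.53 19.3
92.0 18.15 at 92.16 F 0.07 19.3
93.0 18.4 at 93.13 F -0.34 19.2
94.0 18.65 at 94.12 F -0.21 19.5
95.0 18.9 at 95.13 F -0.34 18.7
96.0 19.15 at 96.12 F -0.16 19.3
97.0 19.4 at 97.13 F -1.04 19.1
98.0 19.65 at 98.14 F 0.36 19.4
99.0 19.9 at 99.13 F -0.4 19.6
100.0 20.15 at 99.71 F -1.77 19.3
101.0 20.4 at 100.01 F -5.04 19.7
102.0 20.65 at 100.19 F -6.86 19.2
103.0 20.9 at 100.62 F -7.66 19.2
104.0 21.15 at 100.85 F -10.87 19.0
105.0 21.4 at 101.7 F -11.7 19.3
106.0 21.65 at 103.88 F -6.36 19.5
107.0 21.9 at 106.16 F -2.8 19.1
108.0 22.15 at 108.1 F 0.51 19.3
109.0 22.4 at 109.55 F 0.52 19.3
110.0 22.65 at 110.29 F -0.3 19.3
111.0 22.9 at 111.2 F -0.53 19.3
```

The ridge was climbed between 99 and 104, and the drag then went to about zero or forward, so it has clicked. I'll check the position by camera, then probe the free play gently.

```bash
python3 - <<'E'
from h import *
R=rot(0.232)
u=np.array([-0.231,0.973,0]);u/=np.linalg.norm(u); p0=np.array([596.1,-156,119.])
ctrl.hold(.2); s=snap("w10")
p=cv2.imread("pics/w10.png"); cv2.imwrite("pics/w10z.png",cv2.resize(p[60:260,0:260],None,fx=3,fy=3,interpolation=cv2.INTER_CUBIC))
p,d=optics.grab_frame("side"); cv2.imwrite("pics/s10.png",cv2.resize(p[180:290,220:340,::-1],None,fx=5,fy=5,interpolation=cv2.INTER_CUBIC))
def go(k):
    ctrl.move_l(p0+u*k,rot=R,vel=10); ctrl.hold(.15)
    F=[];A=[]
    for _ in range(4):
        s=sensors.read_state(); F.append(s["force"]@u);A.append((s["eef_pos"]-p0)@u); ctrl.hold(.03)
    print(k,round(s["t"],2),round(np.mean(A),2),round(np.mean(F),2)); return np.mean(F)
for k in np.arange(111.5,115.1,.5):
    if go(k)<-3: break
for k in np.arange(k-1,106,-.75):
    if go(k)>3: break
E
```

```text
111.5 23.7 111.59 -0.65
112.0 24.23 112.06 -0.84
112.5 24.77 112.41 -1.09
113.0 25.3 112.62 -2.45
113.5 25.83 112.78 -3.27
112.5 26.37 112.43 -1.08
111.75 26.9 112.01 0.32
111.0 27.43 111.41 0.56
110.25 27.97 110.69 0.36
109.5 28.5 109.96 0.64
108.75 29.03 109.52 1.64
108.0 29.57 109.3 3.42
```

View pics/w10z.png

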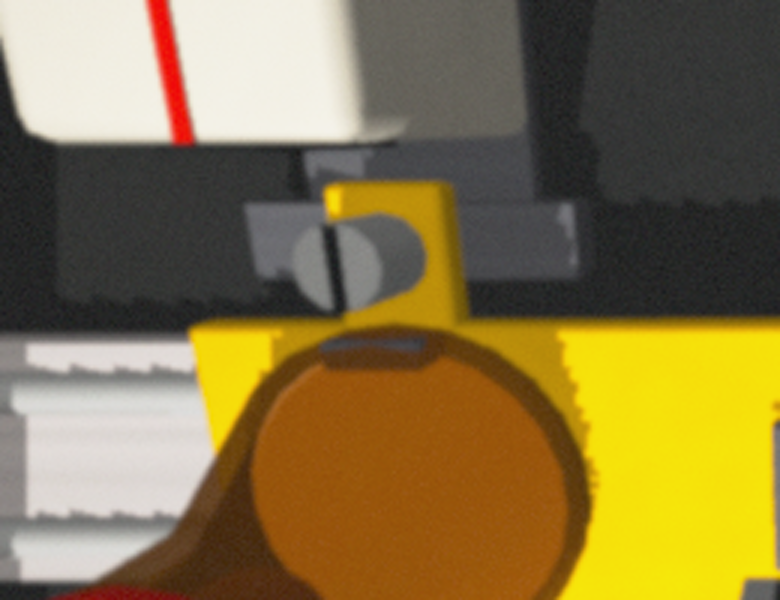

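View pics/s10.png

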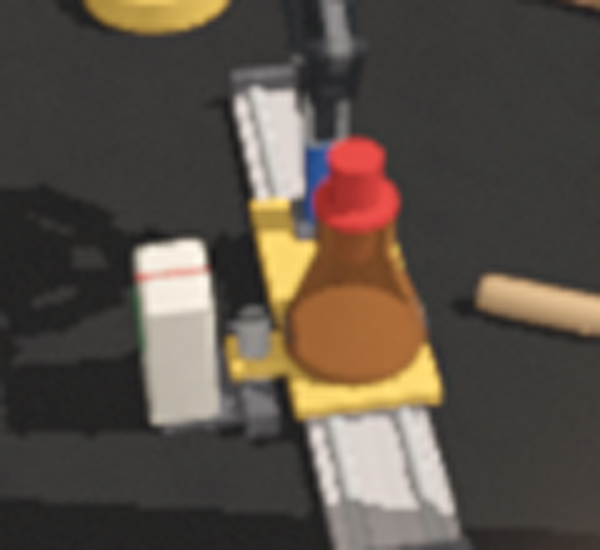

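The valley walls are felt at about 109.5 and 112.4, so the centre is near 111. The camera estimate was 110.2. I'll settle at 110.9 and measure again.

```bash
python3 - <<'E'
from h import *
R=rot(0.232)
u=np.array([-0.231,0.973,0]);u/=np.linalg.norm(u); p0=np.array([596.1,-156,119.])
ctrl.move_l(p0+u*110.9,rot=R,vel=10); ctrl.hold(.6)
s=snap("w11"); print(s["t"],(s["eef_pos"]-p0)@u,s["force"]@u,s["force"],s["grip_width"])
f=np.load("pics/w11.npz"); d=f["d"]; p=cv2.imread("pics/w11.png")
W=world("wrist",d,pose=dict(eef_pos=f["pos"],eef_rot=f["R"]))
h,sa,v=cv2.split(cv2.cvtColor(p,cv2.COLOR_BGR2HSV)); Z=W[...,2]
pl=(sa<60)&(v>60)&(np.abs(Z-52)<4); pl[:120]=0;pl[170:]=0;pl[:,:80]=0;pl[:,160:]=0
c=cv2.minEnclosingCircle(W[pl][:,:2].astype(np.float32)); print("plunger",pl.sum(),c,np.median(W[pl],0))
g=(sa>120)&((h<8)|(h>172))&(np.abs(Z-88)<4); g[110:]=0
q=W[g]; print("red line",len(q)); m=np.median(q,0); print(m, "plunger-line along u:",(np.r_[c[0],0]-np.r_[m[:2],0])@u)
# fixed-camera check
for n in("scene","side"):
    P,D=optics.grab_frame(n); Wn=world(n,D); hh,ss,vv=cv2.split(cv2.cvtColor(P,cv2.COLOR_RGB2HSV))
    red=((hh<8)|(hh>172))&(ss>140)&(Wn[...,2]>125)&(Wn[...,2]<160)&(np.abs(Wn[...,0]-548)<60)&(np.abs(Wn[...,1]-44)<60)
    print(n,"stopper top",np.median(Wn[red&(Wn[...,2]>145)],0),"expect",(574.1-110.9*.231),(-64+110.9*.973)); cv2.imwrite(f"pics/{n}11.png",P[:,:,::-1])
E
```

```text
30.6417 111.16293705244165 0.03875616983082732 [-1.09335807 -0.2197408   6.68625717] 19.108167897073407
plunger 668 ((599.1700439453125, 55.42524337768555), 8.72718334197998) [599.73932638  54.05151216  51.85655756]
red line 646
[639.13810549  64.96832952  89.77663747] plunger-line along u: -0.05279822589314322
scene stopper top [547.93913     46.11523719 151.33545551] expect 548.4821000000001 43.905699999999996
side stopper top [546.76238216  46.80802756 149.21059019] expect 548.4821000000001 43.905699999999996
```

View pics/scene11.png

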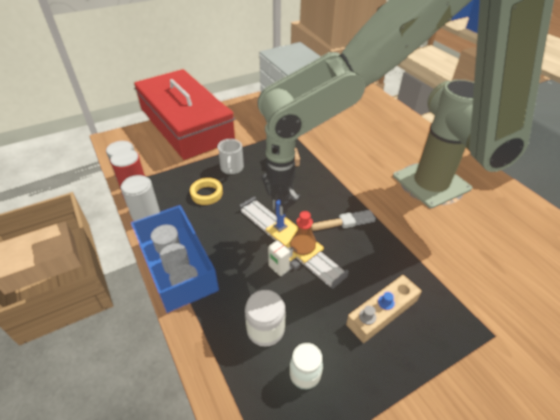

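View pics/w11.png

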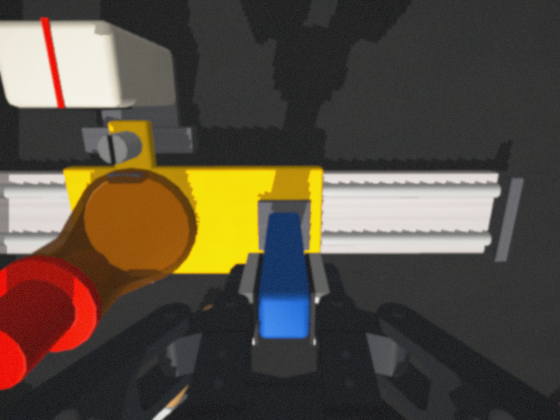

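The plunger sits within 0.1 mm of the red line along the rail, with about zero rail force. The stopper is still seated (scene (304,220), top z about 150), the post is gripped and the bystanders are in place. Handing in.

```bash
python3 - <<'E'
from h import *
ctrl.finish_job()
s=sensors.read_state(); print(s["t"],s["eef_pos"],s["grip_width"],s["force"])
E
```

```text
the job is handed in; nothing more can be done
the job is handed in; nothing more can be done
```

The red stopper is fully home in the flask neck, and the carriage is clicked into the notch at the gauge. The fingers still grip the blue post with the grip force set to 60 N. I handed in at about 31 s of the 58 s allowed; the hand-in gives no verdict.

- **Stopper:** contact came at the predicted seated height. After I let go, it measured within 1 mm of the neck axis with a tilt of about 0.02 rad. After the slide its top was still at z ≈ 150 mm.
- **Carriage:** the ridge was felt from about 99 mm of travel and cleared at about 104. The free-play walls were at about 109.5 and 112.4, so I settled at about 111. The plunger was then 0.1 mm from the gauge's red line, with almost no force along the rail.
- **Disagreements:**
  - My first camera estimate of the notch was 110.2 mm, against about 111 by feel.
  - The free play felt wider than the stated 1 mm, probably because the arm and fingers give a little.
  - The push over the ridge peaked near 12 N, above the stated 5 to 7 N.
  - The fixed cameras put the stopper 2 to 3 mm from where I expected it, about the size of their calibration error.
- **Everything else:** the other stoppers and the bench items in view of the last picture looked unmoved, by eye only.

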